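# Change over the cassette reader

### The job

Change the reader over for the next run. First push each spent blue cassette out of its bay with the bay's orange ejector tab and put it in the steel tray. Only when all of them are in the tray, load the warm green-topped reagent pack: swing the dock's locking lever wide open, lift the pack straight up out of the heating block, set it upright and fully home in the dock's pocket and swing the lever fully shut over it; leave the white-topped pack in its well and do not disturb the beaker, brown bottle and timer.

Things in the scene. Friction and masses are not known exactly. Their poses are not given: they have to be found in the camera images.
- reader: fixed white reader, grey base. Origin under the middle of its exit line; x from the apron into the bays, y left, z up. Three bays 44 mm wide at y = +66, 0, -66 mm, roofed from x = 0 to 115 mm (roof top 41 mm high), open at x = 0 only. Apron in front (floor 8 mm high) to x = -90 mm, with a 12 mm high lip there. A cassette under the roof is got out only with its ejector tab.
- heater: fixed aluminium heating block 170 x 80 mm, 65 mm high, origin under its centre, x along its length. Two wells, 43 x 47 mm and 55 mm deep, at x = -37.5 and +37.5 mm, each with a tall reagent pack standing in it, its axes parallel to the block's; which pack is in which well varies.
- dock: fixed white reagent dock: block 62 x 68 mm, 33 mm high, with a pocket 44 (x) x 48 (y) mm, 25 mm deep, with 3 mm chamfers at its centre. Origin under the pocket's centre. Steel lever post beside it at x = 34, y = -18.5 mm.
- dock_floor (a point): centre of the floor of the dock's pocket, 8 mm above the worktop; axes as the dock's.
- lever_arm (a joint): dock's locking lever: flat steel arm with red knob, swinging level about an upright pin. 0 = fully shut (arm along the dock's -x over the seated pack's shoulder), up to 1.5 rad as it opens towards the dock's -y. Starts nearly shut, stays where left (about 1 N at the knob). Its underside, 70.5 mm above the worktop, clears the shoulder of a fully seated pack by 2.5 mm; a pack not down blocks it.
- lever_hinge (a point): the lever's upright hinge axis at the height of the arm's underside, at x = 34, y = -18.5 mm of the dock.
- lever_knob (a point): middle of the lever's upright red knob (14 mm diameter, from 71 to 114 mm above the worktop), 74 mm from the hinge axis.
- tray: loose open steel tray 240 (x) x 150 (y) x 40 mm, walls and floor 4 mm, 0.6 kg, on the robot's left or right; origin under its centre.
- fresh_pack_center (a point): half-way up the fresh reagent pack (GREEN top), 110 mm high, 0.1 to 0.2 kg. Lower 60 mm: grey body 40 (x) x 44 (y) mm, shoulder on top; upper 50 mm: green grip 40 (x) x 22 (y) mm, to be held across its y. Axes along its sides, z up; a half turn makes no difference. Centre 65 mm above the worktop in a well, 63 mm when home in the dock.
- spare_pack_center (a point): half-way up the spare reagent pack: same shape, WHITE top.
- cassette_1_center (a point): centre of a spent blue cassette, 70 (x) x 40 (y) x 24 (z) mm, 60 g; it starts, if present, under the roof in the left (y = +66 mm) bay. Absent (None) in some runs.
- eject_1 (a joint): spring ejector slide of the left (y = +66 mm) bay: 0 = at rest, grows to 0.076 m as its tab is pushed towards the apron (reader's -x); at the stop the cassette lies fully out on the apron, its rear at the exit line. A spring (2 N at rest, 7.5 N at the stop) returns the released slide; the cassette stays out.
- tab_1 (a point): centre of the orange tab of the left (y = +66 mm) bay's ejector: 10 (x) x 26 (y) mm, from 45 to 79 mm above the worktop; at rest at x = 81 mm of the reader. Behind it (+x) the space above the roof is free.
- cassette_2_center (a point): centre of a spent blue cassette, 70 (x) x 40 (y) x 24 (z) mm, 60 g; it starts, if present, under the roof in the middle (y = 0) bay. Absent (None) in some runs.
- eject_2 (a joint): spring ejector slide of the middle (y = 0) bay: 0 = at rest, grows to 0.076 m as its tab is pushed towards the apron (reader's -x); at the stop the cassette lies fully out on the apron, its rear at the exit line. A spring (2 N at rest, 7.5 N at the stop) returns the released slide; the cassette stays out.
- tab_2 (a point): centre of the orange tab of the middle (y = 0) bay's ejector: 10 (x) x 26 (y) mm, from 45 to 79 mm above the worktop; at rest at x = 81 mm of the reader. Behind it (+x) the space above the roof is free.
- cassette_3_center (a point): centre of a spent blue cassette, 70 (x) x 40 (y) x 24 (z) mm, 60 g; it starts, if present, under the roof in the right (y = -66 mm) bay. Absent (None) in some runs.
- eject_3 (a joint): spring ejector slide of the right (y = -66 mm) bay: 0 = at rest, grows to 0.076 m as its tab is pushed towards the apron (reader's -x); at the stop the cassette lies fully out on the apron, its rear at the exit line. A spring (2 N at rest, 7.5 N at the stop) returns the released slide; the cassette stays out.
- tab_3 (a point): centre of the orange tab of the right (y = -66 mm) bay's ejector: 10 (x) x 26 (y) mm, from 45 to 79 mm above the worktop; at rest at x = 81 mm of the reader. Behind it (+x) the space above the roof is free.
- beaker: bystander: clear glass beaker, 74 mm diameter, 93 mm high, origin under its centre.
- brown_bottle: bystander: brown reagent bottle, 52 mm diameter, 109 mm high, origin under its centre.
- lab_timer: bystander: small flat timer, 66 x 63 x 18 mm, origin under its centre.
Mind the look-alikes: they are no part of the job. What is shaped like the part that bears spare_pack_center but red is not meant.

How it is judged:
On the way, in this order (a step that is already met when the one before it is completed fails the run):
1. every spent cassette lies in the tray (x of cassette_1_center in the frame of tray between -0.112 and 0.112 m and y of cassette_1_center in the frame of tray between -0.067 and 0.067 m and z of cassette_1_center in the frame of tray between 0 and 0.055 m and x of cassette_2_center in the frame of tray between -0.112 and 0.112 m and y of cassette_2_center in the frame of tray between -0.067 and 0.067 m and z of cassette_2_center in the frame of tray between 0 and 0.055 m and x of cassette_3_center in the frame of tray between -0.112 and 0.112 m and y of cassette_3_center in the frame of tray between -0.067 and 0.067 m and z of cassette_3_center in the frame of tray between 0 and 0.055 m), for 0.2 s.
2. the green-topped pack is fully down in the dock's pocket while the lever is still open (horizontal distance between fresh_pack_center and dock_floor below 0.006 m and z of fresh_pack_center in the frame of dock_floor between 0.048 and 0.0585 m and angle between fresh_pack_center's own z axis and vertical below 0.06 rad and value of joint lever_arm above 0.6 rad), for 0.2 s.
At the end, for the whole second after the job is handed in: Cassettes in the tray between its walls, centres under 55 mm above its underside; green-topped pack in the pocket within 6 mm, under 3.5 mm from fully home, tilt under 0.06 rad; lever within 0.08 rad of shut; ejectors back (10 mm); white-topped pack down in its well; tray at rest (all of step 1 and horizontal distance between fresh_pack_center and dock_floor below 0.006 m and z of fresh_pack_center in the frame of dock_floor between 0.048 and 0.0585 m and angle between fresh_pack_center's own z axis and vertical below 0.06 rad and z of spare_pack_center in the frame of heater between 0.055 and 0.072 m and value of joint lever_arm below 0.08 rad and linear speed of tray below 0.02 m/s and value of joint each of eject_1, eject_2, eject_3 below 0.01 m); the robot touches nothing.
It fails at once if the glass beaker is shifted by more than 40 mm or tipped over (distance of beaker from where it was at the start of the episode above 0.04 m or angle between beaker's own z axis and vertical above 0.5 rad).
It fails at once if the brown bottle is shifted by more than 40 mm or tipped over (distance of brown_bottle from where it was at the start of the episode above 0.04 m or angle between brown_bottle's own z axis and vertical above 0.5 rad).
It fails at once if the timer is shifted by more than 40 mm or tipped over (distance of lab_timer from where it was at the start of the episode above 0.04 m or angle between lab_timer's own z axis and vertical above 0.5 rad).
It fails at once if the white-topped pack is lifted out of its well (z of spare_pack_center in the frame of heater above 0.09 m).
Of cassette_1, cassette_2, cassette_3 only 2 to 3 are there at a start; the rules pass over those that are not, and their reading is None.
At some moment in a run one of tray, cassette_1, cassette_2, cassette_3 may be knocked a few centimetres aside while the robot is not near it.
It also fails if it takes over 210 s, if anything falls off the work surface, if the arm or the gripper's body presses on something with over 40 N, if the wrist force passes 120 N, or if a joint passes its speed limit or range.

### The arm

A 7-joint arm with a two-finger parallel gripper is mounted at the origin on a cart in front of the work surface, level with it; the furniture and walls round the work are solid. World frame = base frame: x ahead of the robot, y to its left, z up, the work surface at z = 0. Lengths are in m, angles in rad, forces in N, time in s.
With the tool pointing down it reaches from about 0.4 to 0.875 m from the base axis. Payload 19.3 kg.
Tool frame: the origin (TCP) lies at the very end of the fingers, on their centre line; the grasp point (between the pads) lies 19 mm behind it; z points along the fingers, y is the line along which they close (so a half turn about z gives the same grasp; the last joint's range is limited). The gripper opens to 85 mm and grips with 20 to 120 N. Pads are 22 mm wide; open, the fingers measure 114 mm over their backs; the gripper's body (76 mm by 85 mm) begins 54 mm behind the grasp point. The pads swing forward as they close: fully open they stand 13 mm farther back than shut.
Start: joints at [-0.07, 0.521, -0.036, 1.599, 0.021, 1.021, -0.113], TCP at [0.625, -0, 0.231] pointing down, gripper open.
Joint ranges: [-2.91, 2.91], [-0.3, 2.13], [-1.5, 1.42], [0.17, 2.43], [-1.26, 4.41], [0.16, 1.93], [-2.52, 2.52]. Speed limits (rad/s): [1.89, 1.89, 2.39, 2.39, 3.01, 3.01, 3.01].

### API

Orientations are given as [roll, pitch, yaw] about the fixed x, y, z axes, in that order (R = Rz(yaw) Ry(pitch) Rx(roll)).
In Python, from workcell import bot gives the robot as it stands.
- The arm moves only by the tool carry_out, never from a script. Its argument "rows" is a list that holds one entry, the list of rows, each a list of 4 numbers: the shift along the tool's x, y, z in m, then the turn about the tool's z in degrees. In form: [[[x, y, z, twist], ...]]. A call has 1 to 12 rows; each row is the pose to reach, as a shift and turn from the pose commanded when the call began, along the tool's axes at that moment; what a row does not reach only later rows make up. A row lasts 1/12 s, in which the tool goes at most 41.7 mm and 7.16 degrees, less where a joint would pass 70% of its speed; a pose out of reach is approached as far as the arm can. A call with a gripper value outside its range is refused whole. "grip" is the finger opening in m, from 0 to 0.0854, set as the call begins (left out, the last holds). The fingers move at their own pace and stop on an object; "grip_force" is the grip in N (left out, the last holds). Time passes only in rows, so rows that repeat a pose let the fingers close. It gives the time, the measured TCP pose, the force, the opening and the grip force at its end, in the units of the state.
- bot.observe(): the state, without advancing time (a new reading comes with each control period).
- bot.grab_frame(name): name is "scene" or "side" or "wrist"; returns a dict with "pixels" (480x640x3 uint8, red, green, blue), "K" (3x3 intrinsics, pixels), "k1" (the pictures are not rectified: a ray, as slopes to the right and down, at radius r is drawn at 1 + k1 r^2 times it, then the intrinsics apply), "pose" (4x4, takes a point from camera to world coordinates). Camera axes: x right, y down, z forward; pixel columns grow to the right and rows downward; lengths in m; the calibration is good to about 2 mm. A picture is of the moment at which its call begins. There is no depth.
- bot.job_done(): hands the job in; it is judged then, once.
Trained networks look in a picture, given as the dict that the camera call returned (one of the last four; its "shot" number tells which), for a name from the list of things; names that differ only in an ending like _2 or _b are one class to them, and where a whole thing is asked for, a point or a joint stands for the part that bears it (a point fixed in the world has none). Each returns a list of dicts, best first, with "conf" (0 to 1); they miss things now and then, are a little off and sometimes report something else, mostly with a low value. They report only what shows in the picture. A call takes as long as a camera call. They do not tell look-alikes from the thing itself.
- bot.look_for(picture, label): "position" ([column, row] in pixels, amid what is visible of it).
- bot.regions_of(picture, label): "region" (480x640 bool, what is visible of it) and "position" ([column, row] in pixels, amid what is visible of it).
- bot.spot_point(picture, label): "position" ([column, row] in pixels: a listed point, or the origin of a listed thing).
The state is a dict: "clock": time; "qpos": joint angles; "qd": joint speeds; "joint_efforts": joint torques, N m; "position": TCP position; "tool_rot": TCP orientation; "force": force on the tool from outside, world axes, zero at the start; "moment": the same for the moment, N m; "grip_width": finger opening in m; "finger_force": force on a finger pad.
Only numpy, scipy, OpenCV 4.12 (cv2) and the standard library are available. Lean on these libraries where they do the work, as an engineer would, in place of code of your own. Each camera call takes 0.05 s, during which the arm holds its last target. There are 200 camera calls.

## Working session

There is one attempt and no reset: what is moved stays moved. The work goes in short steps, Python scripts to look and compute and a tool call to move; the robot and the scene stay as the last step left them, time stands still between calls to the robot, and variables do not carry over. Pictures are saved under pics/ and viewed, at most 16 in all, crops included, and the job is handed in when it is done.

Besides the shell and the picture viewer there is one more tool, called after "Emit:" as name(argument=value, ...), one argument or row to a line, values as JSON. carry_out: Moves the arm, as the interface text tells. Its arguments: {"type":"object","properties":{"rows":{"type":"array","items":{"type":"array","items":{"type":"array","items":{"type":"number"}}}},"grip":{"type":"number"},"grip_force":{"type":"number"}},"required":["rows"]}

```bash
ls; mkdir -p pics; cat > h.py <<'E'
import numpy as np, cv2
from workcell import bot
from scipy.spatial.transform import Rotation as R
def ray(p,px):
    K=np.array(p["K"]);k1=p["k1"];T=np.array(p["pose"])
    d=np.array([(px[0]-K[0,2])/K[0,0],(px[1]-K[1,2])/K[1,1]]);u=d.copy()
    for _ in range(20): u=d/(1+k1*(u@u))
    v=T[:3,:3]@np.array([u[0],u[1],1]);return T[:3,3],v/np.linalg.norm(v)
def at_z(p,px,z):
    o,v=ray(p,px);return o+v*(z-o[2])/v[2]
def proj(p,X):
    K=np.array(p["K"]);T=np.array(p["pose"]);c=T[:3,:3].T@(np.array(X)-T[:3,3]);u=c[:2]/c[2];u=u*(1+p["k1"]*(u@u))
    return np.array([K[0,0]*u[0]+K[0,2],K[1,1]*u[1]+K[1,2]])
def tri(rs):
    A=np.zeros((3,3));b=np.zeros(3)
    for o,v in rs:
        M=np.eye(3)-np.outer(v,v);A+=M;b+=M@o
    X=np.linalg.solve(A,b);return X,max(np.linalg.norm((np.eye(3)-np.outer(v,v))@(X-o)) for o,v in rs)
def save(p,n,crop=None,s=1):
    im=p["pixels"][:,:,::-1]
    if crop: im=im[crop[1]:crop[3],crop[0]:crop[2]]
    cv2.imwrite("pics/"+n+".png",cv2.resize(im,None,fx=s,fy=s,interpolation=cv2.INTER_CUBIC))
E
python3 - <<'E'
from h import *
a=bot.grab_frame("scene");b=bot.grab_frame("side")
save(a,"s0");save(b,"d0")
print(bot.observe())
for p in (a,b): print(np.round(p["pose"],3).tolist(),np.round(p["K"],1).tolist(),p["k1"])
for l in "reader heater dock dock_floor lever_hinge lever_knob tray fresh_pack_center cassette_1_center tab_1 beaker brown_bottle lab_timer".split():
    for n,p in (("a",a),("b",b)):
        print(l,n,[(np.round(d["position"]).astype(int).tolist(),round(d["conf"],2)) for d in bot.spot_point(p,l)][:5])
E
```

```text
pics
{'clock': 0.1, 'qpos': array([-0.07023014,  0.52192884, -0.03635124,  1.59988897,  0.02117265,
        1.02110007, -0.11281305]), 'qd': array([ 1.97331776e-03, -2.03079793e-03, -2.25013383e-03, -1.05794487e-03,
        1.24962991e-05,  3.48847671e-04,  3.25215270e-04]), 'joint_efforts': array([ 6.00351588e-03, -9.28489351e+01,  1.98515877e+00, -3.70530617e+01,
        1.82421418e-02,  5.33716375e-03, -2.83208755e-05]), 'position': array([6.24730400e-01, 9.38321345e-06, 2.30821155e-01]), 'tool_rot': array([-3.14065107e+00,  2.89610393e-05,  1.57080768e+00]), 'force': array([-0.02923912, -0.23593046,  0.70040579]), 'moment': array([ 0.02314056,  0.00266367, -0.00076106]), 'finger_force': 0.0, 'grip_width': 0.08551561867020467}
[[-0.619, -0.442, 0.649, -0.255], [-0.785, 0.363, -0.502, 0.588], [-0.014, -0.821, -0.571, 0.76], [0.0, 0.0, 0.0, 1.0]] [[512.4, 0.0, 328.6], [0.0, 512.4, 233.0], [0.0, 0.0, 1.0]] -0.07882461615752696
[[1.0, 0.004, -0.026, 0.563], [0.026, -0.359, 0.933, -1.292], [-0.005, -0.933, -0.359, 0.587], [0.0, 0.0, 0.0, 1.0]] [[525.5, 0.0, 315.8], [0.0, 525.5, 236.7],
[... 417 characters left out ...]
0.56)]
tray a [([206, 328], 0.95)]
tray b [([309, 226], 0.73), ([340, 240], 0.45)]
fresh_pack_center a [([437, 181], 0.68)]
fresh_pack_center b [([319, 322], 0.97)]
cassette_1_center a [([271, 270], 0.45)]
cassette_1_center b [([342, 227], 0.7), ([320, 327], 0.47), ([255, 255], 0.29), ([309, 262], 0.23)]
tab_1 a [([260, 248], 0.72), ([283, 235], 0.58)]
tab_1 b [([255, 257], 0.64), ([348, 248], 0.62), ([338, 238], 0.61), ([343, 231], 0.37)]
beaker a [([360, 200], 0.89), ([435, 181], 0.41)]
beaker b [([377, 313], 0.74)]
brown_bottle a [([336, 315], 0.89), ([272, 267], 0.63)]
brown_bottle b [([256, 254], 0.79)]
lab_timer a [([385, 282], 0.69)]
lab_timer b [([256, 275], 0.79), ([308, 224], 0.5)]
```

View pics/s0.png

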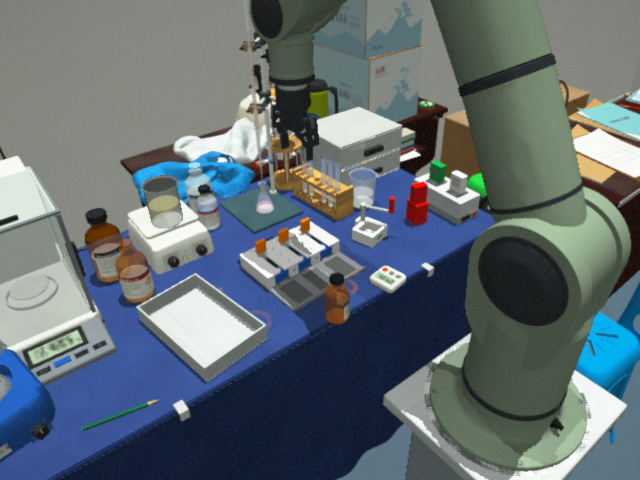

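View pics/d0.png

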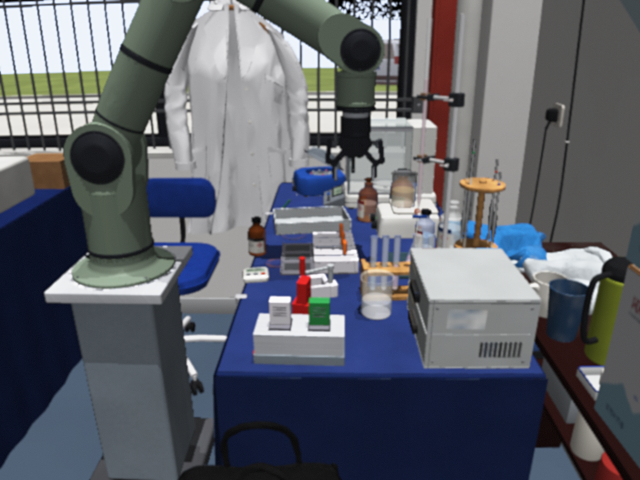

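Scene: heater at about (449,195), with green pack (438,172) and white pack (458,182). The red look-alike stands at (418,203). Dock is at (370,232), with its red knob at (391,203). The reader's orange tabs are at (260,246), (283,236) and (305,226), the tray at (205,325). Bystanders: bottle (338,300), timer (388,278), beaker (362,187).

```bash
python3 - <<'E'
from h import *
a=bot.grab_frame("scene");b=bot.grab_frame("side");w=bot.grab_frame("wrist")
save(w,"w0");print(np.round(w["pose"],3).tolist(),np.round(w["K"],1).tolist(),w["k1"])
save(a,"s1",(230,180,390,320),5)
for l,z,px in [("heater",0,(442,207)),("dock",0,(370,238)),("hinge",.0705,(361,206)),("knob",.0925,(391,206)),("tray",0,(206,328)),("fresh",.065,(437,181)),("reader",0,(307,270)),("tabA",.062,(260,246)),("tabB",.062,(283,236)),("tabC",.062,(305,226)),("beaker",0,(360,200)),("bottle",0,(336,315)),("timer",0,(385,282)),("red",0,(418,222))]:
    print(l,np.round(at_z(a,px,z),3))
E
```

```text
[[1.0, 0.001, 0.0, 0.625], [0.001, -0.963, -0.271, 0.069], [-0.0, 0.271, -0.963, 0.375], [0.0, 0.0, 0.0, 1.0]] [[395.5, 0.0, 319.9], [0.0, 395.5, 241.1], [0.0, 0.0, 1.0]] -0.030520705868821524
heater [ 0.507 -0.403  0.   ]
dock [ 0.524 -0.147  0.   ]
hinge [ 0.57  -0.155  0.07 ]
knob [ 0.497 -0.189  0.093]
tray [0.499 0.33  0.   ]
fresh [ 0.542 -0.411  0.065]
reader [0.521 0.055 0.   ]
tabA [0.597 0.13  0.062]
tabB [0.597 0.067 0.062]
tabC [0.598 0.001 0.062]
beaker [ 0.681 -0.251  0.   ]
bottle [0.36  0.097 0.   ]
timer [ 0.373 -0.057  0.   ]
red [ 0.497 -0.296  0.   ]
```

View pics/w0.png

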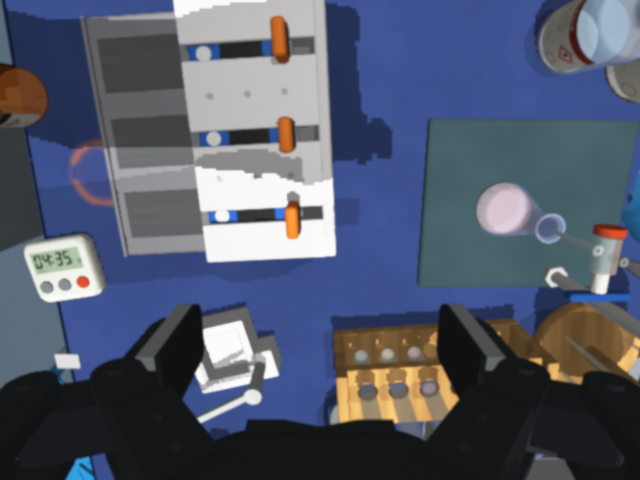

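View pics/s1.png

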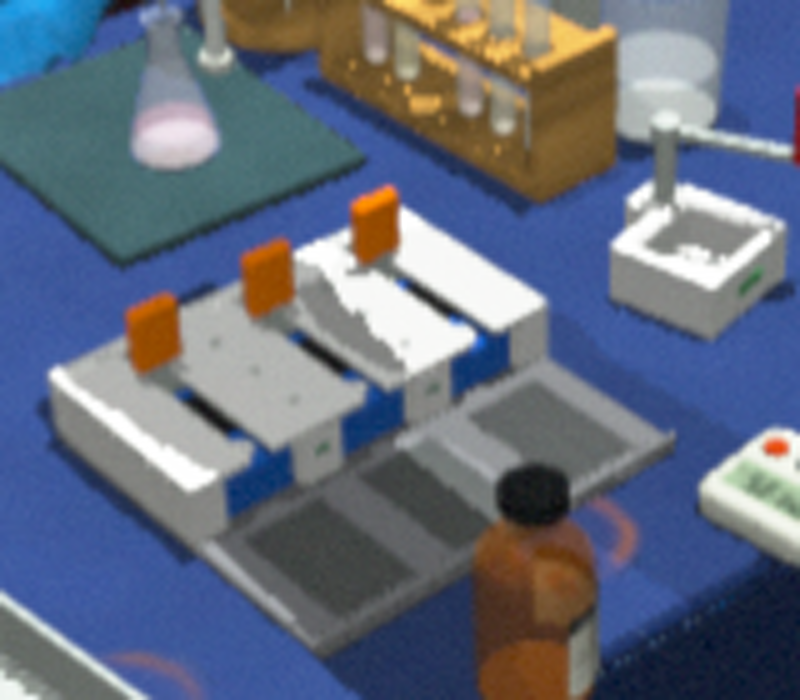

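Three cassettes are present: blue shows under every roof front. Next I measure the reader, tray, dock and heater more closely.

```bash
python3 - <<'E'
from h import *
a=bot.grab_frame("scene");w=bot.grab_frame("wrist")
for l,z,px in [("roof back right",.041,(335,256)),("roof front right",.041,(207,262)),("apron FR",.012,(126,255)),("apron FL",.012,(83,17)),("dockcornerL",.033,(202,392))]:
    print(l,np.round(at_z(w,px,z),4))
hsv=cv2.cvtColor(w["pixels"],cv2.COLOR_RGB2HSV)
m=((hsv[...,0]>5)&(hsv[...,0]<18)&(hsv[...,1]>200)&(hsv[...,2]>120)).astype(np.uint8);m[:,:240]=0;m[:,330:]=0;m[250:]=0
n,_,st,c=cv2.connectedComponentsWithStats(m)
for i in range(1,n):
    if st[i,4]>100: print("tab",st[i],c[i],np.round(at_z(w,c[i],.07),4))
for l in ("tray","heater","fresh_pack_center","dock"):
    for d in bot.regions_of(a,l)[:2]:
        r=d["region"].astype(np.uint8);cnt=max(cv2.findContours(r,0,2)[0],key=cv2.contourArea)
        q=cv2.approxPolyDP(cnt,4,True)[:,0].tolist();print(l,d["conf"],q)
        if l=="tray":
            for x in q: print("   ",np.round(at_z(a,x,.04),3),np.round(at_z(a,x,0),3))
E
```

```text
roof back right [ 0.6388 -0.0385  0.041 ]
roof front right [ 0.5247 -0.0442  0.041 ]
apron FR [ 0.4375 -0.0471  0.012 ]
apron FL [0.427  0.1617 0.012 ]
dockcornerL [ 0.506 -0.186  0.033]
tab [272  18  14  38 440] [278.55454545  36.72272727] [0.5962 0.1328 0.07  ]
tab [280 119  13  32 337] [285.53412463 134.69436202] [0.5997 0.0658 0.07  ]
tab [287 206  11  31 145] [292.37931034 218.96551724] [0.6037 0.0015 0.07  ]
tray 0.81 [[193, 274], [138, 310], [149, 328], [208, 381], [266, 339], [266, 329]]
    [0.629 0.289 0.04 ] [0.679 0.272 0.   ]
    [0.594 0.431 0.04 ] [0.642 0.423 0.   ]
    [0.53  0.434 0.04 ] [0.574 0.425 0.   ]
    [0.34  0.402 0.04 ] [0.373 0.392 0.   ]
    [0.361 0.267 0.04 ] [0.395 0.249 0.   ]
    [0.383 0.253 0.04 ] [0.419 0.234 0.   ]
tray 0.38 [[262, 239], [256, 250], [264, 256]]
    [0.646 0.097 0.04 ] [0.696 0.07  0.   ]
    [0.617 0.132 0.04 ] [0.665 0.106 0.   ]
    [0.585 0.13  0.04 ] [0.632 0.104 0.   ]
heater 0.57 [[429, 184], [427, 200], [434, 211], [454, 223], [476, 213], [476, 193], [468, 190], [454, 198], [446, 192], [448, 180], [440, 187]]
heater 0.44 [[308, 218], [240, 254], [242, 267], [294, 309], [321, 295], [331, 272], [341, 272], [346, 280], [363, 269], [340, 250], [336, 238]]
fresh_pack_center 0.88 [[435, 161], [427, 182], [438, 186], [445, 182], [445, 167]]
dock 0.66 [[393, 198], [387, 209], [361, 203], [351, 237], [376, 244], [386, 234], [386, 225], [366, 217], [364, 209], [393, 213]]
```

Emit:
carry_out(
  rows=[
    [[0.004,0.024,0.02,-3],[0.004,0.024,0.06,-3],[0.004,0.024,0.1,-3],[0.004,0.024,0.14,-3],[0.004,0.024,0.173,-3],[0.004,0.024,0.173,-3],[0.004,0.024,0.173,-3]],
  ],
  grip=0.0,
)

```text
clock: 2.43
position: [0.6484, 0.0039, 0.0577]
tool_rot: [-3.139, 0.0, 1.623]
force: [0.6, -0.9, 1.4]
grip_width: 0.0007
finger_force: 0.0
```

Emit:
carry_out(
  rows=[
    [[0,-0.015,0,0],[0,-0.03,0,0],[0,-0.045,0,0],[0,-0.06,0,0],[0,-0.075,0,0],[0,-0.09,0,0],[0,-0.095,0,0],[0,-0.095,0,0]],
  ],
)

```text
clock: 3.1
position: [0.556, -0.0009, 0.0612]
tool_rot: [3.136, -0.0, 1.623]
force: [7.1, 0.9, 4.8]
grip_width: 0.0
finger_force: 3.2
```

Emit:
carry_out(
  rows=[
    [[0,-0.003,0,0],[0,-0.003,0,0]],
  ],
)

```text
clock: 3.27
position: [0.5541, -0.001, 0.0609]
tool_rot: [3.136, -0.0, 1.623]
force: [6.6, 0.5, 4.4]
grip_width: 0.0
finger_force: 3.3
```

Emit:
carry_out(
  rows=[
    [[0,-0.003,0,0],[0,-0.006,0,0],[0,-0.009,0,0],[0,-0.009,0,0]],
  ],
)

```text
clock: 3.6
position: [0.5456, -0.0014, 0.0609]
tool_rot: [3.135, -0.0, 1.623]
force: [7.8, -0.2, 4.6]
grip_width: -0.0004
finger_force: 3.7
```

```bash
python3 - <<'E'
from h import *
a=bot.grab_frame("scene");save(a,"s2",(230,180,390,320),3)
o=bot.observe();print(o["force"],o["position"])
E
```

```text
[8.26989831 0.5603704  6.14945478] [ 0.54557956 -0.00137272  0.06086328]
```

View pics/s2.png

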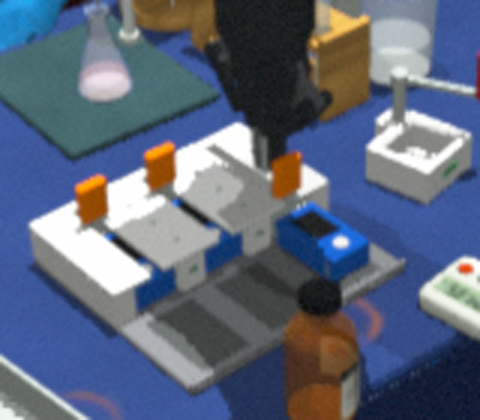

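The right cassette is mostly out on the apron. I'll push on until the stop shows in the force.

Emit:
carry_out(
  rows=[
    [[0,-0.004,0,0],[0,-0.008,0,0],[0,-0.008,0,0]],
  ],
)

```text
clock: 3.9
position: [0.5442, -0.0014, 0.062]
tool_rot: [3.121, -0.001, 1.623]
force: [46.2, -0.5, -20.2]
grip_width: -0.0001
finger_force: 22.1
```

Emit:
carry_out(
  rows=[
    [[0,-0.004,0,0],[0,-0.004,0,0]],
  ],
)

```text
clock: 4.07
position: [0.5436, -0.0013, 0.0626]
tool_rot: [3.115, -0.001, 1.623]
force: [64.1, -0.4, -32.0]
grip_width: -0.0002
finger_force: 31.0
```

Emit:
carry_out(
  rows=[
    [[0,0.04,0,0],[0,0.08,0,0],[0,0.119,0,0],[0.033,0.119,0,0],[0.066,0.119,0,0],[0.066,0.1,0,0],[0.066,0.08,0,0],[0.066,0.06,0,0],[0.066,0.04,0,0],[0.066,0.02,0,0],[0.066,0.009,0,0],[0.066,0.009,0,0]],
  ],
)

```text
clock: 5.07
position: [0.5415, 0.0654, 0.0615]
tool_rot: [3.128, -0.002, 1.623]
force: [21.9, 4.1, -8.6]
grip_width: 0.0001
finger_force: 11.1
```

Emit:
carry_out(
  rows=[
    [[0,0.05,0,0],[0,0.08,0,0],[0,0.11,0,0],[0.033,0.11,0,0],[0.066,0.11,0,0],[0.066,0.09,0,0],[0.066,0.07,0,0],[0.066,0.05,0,0],[0.066,0.03,0,0],[0.066,0.01,0,0],[0.066,0,0,0],[0.066,0,0,0]],
  ],
)

```text
clock: 6.07
position: [0.5381, 0.1315, 0.0615]
tool_rot: [3.128, -0.003, 1.623]
force: [24.3, 3.8, -12.2]
grip_width: -0.0001
finger_force: 12.0
```

Emit:
carry_out(
  rows=[
    [[0,0.05,0,0],[0,0.1,0,0],[0,0.1,-0.04,0],[0.01,0.08,-0.08,0],[0.02,0.05,-0.12,0],[0.04,0.02,-0.16,0],[0.06,-0.01,-0.2,0],[0.07,-0.035,-0.24,0],[0.07,-0.035,-0.26,0],[0.07,-0.035,-0.26,0]],
  ],
  grip=0.054,
)

```text
clock: 6.9
position: [0.4927, 0.1998, 0.3246]
tool_rot: [3.136, -0.003, 1.625]
force: [0.6, 0.6, 0.5]
grip_width: 0.0542
finger_force: 0.0
```

```bash
python3 - <<'E'
from h import *
w=bot.grab_frame("wrist");save(w,"w1");o=bot.observe();print(o["position"],o["tool_rot"],o["qpos"])
hsv=cv2.cvtColor(w["pixels"],cv2.COLOR_RGB2HSV)
for d in bot.regions_of(w,"cassette_1_center"):
    r=d["region"];c=cv2.findContours(r.astype(np.uint8),0,2)[0];c=max(c,key=cv2.contourArea)
    pts=np.array([at_z(w,x,.032)[:2] for x in c[:,0].astype(float)],np.float32)
    print("cas",round(d["conf"],2),np.round(d["position"]),cv2.minAreaRect(pts*1000))
for d in bot.regions_of(w,"tray")[:1]:
    c=max(cv2.findContours(d["region"].astype(np.uint8),0,2)[0],key=cv2.contourArea)
    pts=np.array([at_z(w,x,.04)[:2] for x in c[:,0].astype(float)],np.float32)
    print("tray",d["conf"],cv2.minAreaRect(pts*1000))
E
```

```text
[0.49301973 0.2006046  0.3265578 ] [ 3.13382418 -0.00425647  1.62543865] [-0.45159612  0.27589705 -0.05805564  1.72436437  0.01697903  1.13297945
 -0.45989611]
cas 0.69 [300. 257.] ((477.2469482421875, 128.6543731689453), (70.65443420410156, 44.879207611083984), 3.073472499847412)
cas 0.52 [328. 420.] ((520.4039916992188, -95.79042053222656), (57.8138427734375, 16.68750762939453), 16.396150588989258)
```

View pics/w1.png

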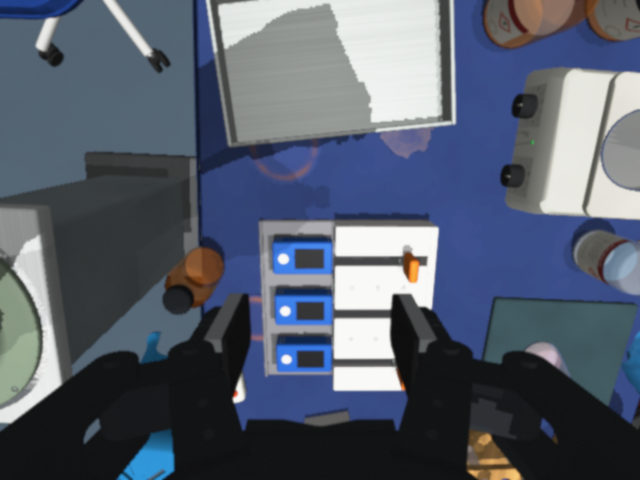

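Picture: all three cassettes lie out on the apron at about (303,257), (303,310), (303,357). The tray is at the top, its near rim from (233,146) to (455,123). Bottle at (195,280).

```bash
python3 - <<'E'
from h import *
w=bot.grab_frame("wrist")
for px in [(303,257),(303,310),(303,357)]: print(px,np.round(at_z(w,px,.032),4))
A,B=at_z(w,(233,146),.04),at_z(w,(455,123),.04);d=B-A;L=np.linalg.norm(d);d/=L;n=np.array([-d[1],d[0],0])
print("tray",A,B,L,np.degrees(np.arctan2(d[1],d[0])),(A+B)/2+.075*n)
hsv=cv2.cvtColor(w["pixels"],cv2.COLOR_RGB2HSV);v=hsv[...,2].copy()
for p in [(303,257),(303,310),(303,357)]:
    sub=w["pixels"][p[1]-22:p[1]+22,p[0]-40:p[0]+40].astype(int)
    m=((sub[...,2]>110)&(sub[...,2]-sub[...,0]>90)).astype(np.uint8)
    m=cv2.morphologyEx(m,cv2.MORPH_CLOSE,np.ones((3,3)));c=max(cv2.findContours(m,0,2)[0],key=cv2.contourArea)
    pts=np.array([at_z(w,x+np.array([p[0]-40,p[1]-22]),.032)[:2] for x in c[:,0].astype(float)],np.float32)
    print(cv2.minAreaRect(pts*1000))
E
```

```text
(303, 257) [0.4801 0.1269 0.032 ]
(303, 310) [0.483  0.0604 0.032 ]
(303, 357) [ 0.4856 -0.0034  0.032 ]
tray [0.40182871 0.24763904 0.04      ] [0.63143563 0.28358756 0.04      ] 0.2324040292706142 8.898303069763907 [0.50503108 0.33971063 0.04      ]
((478.24041748046875, 126.60476684570312), (68.48115539550781, 38.652748107910156), 3.0326483249664307)
((482.2566833496094, 60.79393005371094), (68.60073852539062, 37.91505432128906), 3.0177347660064697)
((485.2989196777344, -4.363744735717773), (68.16285705566406, 38.17356872558594), 3.0020687580108643)
```

Emit:
carry_out(
  rows=[
    [[-0.02,0,0.02,7],[-0.04,-0.01,0.04,14],[-0.06,-0.018,0.06,21],[-0.073,-0.018,0.08,28],[-0.073,-0.018,0.1,35],[-0.073,-0.018,0.12,42],[-0.073,-0.018,0.14,49],[-0.073,-0.018,0.16,56],[-0.073,-0.018,0.18,63],[-0.073,-0.018,0.2,70],[-0.073,-0.018,0.22,77],[-0.073,-0.018,0.23,84]],
  ],
)

```text
clock: 8.1
position: [0.4788, 0.1234, 0.0859]
tool_rot: [3.14, 0.003, 0.15]
force: [-0.4, -0.2, 0.3]
grip_width: 0.0539
finger_force: 0.0
```

Emit:
carry_out(
  rows=[
    [[0,0,0,6],[0,0,0,6],[0,0,0,6]],
  ],
)

```text
clock: 8.35
position: [0.4795, 0.124, 0.0879]
tool_rot: [3.141, 0.001, 0.056]
force: [-0.7, -0.1, -0.1]
grip_width: 0.0535
finger_force: 0.0
```

Emit:
carry_out(
  rows=[
    [[0,-0.003,0.025,0],[0,-0.003,0.05,0],[0,-0.003,0.066,0],[0,-0.003,0.075,0],[0,-0.003,0.075,0]],
  ],
)

```text
clock: 8.77
position: [0.4788, 0.1268, 0.0121]
tool_rot: [3.141, 0.002, 0.054]
force: [-0.8, 0.0, 0.1]
grip_width: 0.0542
finger_force: 0.0
```

Emit:
carry_out(
  rows=[
    [[0,0,0,0],[0,0,0,0],[0,0,0,0],[0,0,0,0],[0,0,-0.02,0],[0,0,-0.05,0],[0,0,-0.08,0],[0,0,-0.1,0]],
  ],
  grip=0.03,
  grip_force=30,
)

```text
clock: 9.43
position: [0.4798, 0.1273, 0.116]
tool_rot: [-3.141, -0.002, 0.052]
force: [1.1, -0.2, -0.3]
grip_width: 0.0396
finger_force: 30.7
```

Emit:
carry_out(
  rows=[
    [[0,-0.02,0,-7],[0,-0.04,0,-14],[-0.01,-0.06,0,-21],[-0.01,-0.08,0,-28],[-0.02,-0.1,0,-35],[-0.02,-0.12,0,-42],[-0.03,-0.14,0,-49],[-0.03,-0.16,0,-56],[-0.03,-0.18,0,-63],[-0.03,-0.2,0,-70],[-0.03,-0.205,0,-77],[-0.03,-0.205,0,-84]],
  ],
)

```text
clock: 10.43
position: [0.4382, 0.3324, 0.1138]
tool_rot: [3.141, -0.001, 1.527]
force: [0.2, -1.0, -0.4]
grip_width: 0.0393
finger_force: 30.7
```

Emit:
carry_out(
  rows=[
    [[0,0,0.02,-7],[0,0,0.03,-12],[0,0,0.03,-12]],
  ],
)

```text
clock: 10.68
position: [0.438, 0.3297, 0.082]
tool_rot: [-3.14, 0.001, 1.733]
force: [-0.7, -0.3, -0.6]
grip_width: 0.0394
finger_force: 30.7
```

```bash
python3 - <<'E'
from h import *
w=bot.grab_frame("scene");save(w,"s3",(120,160,320,400),2.5)
E
```

```text
(no output)
```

View pics/s3.png

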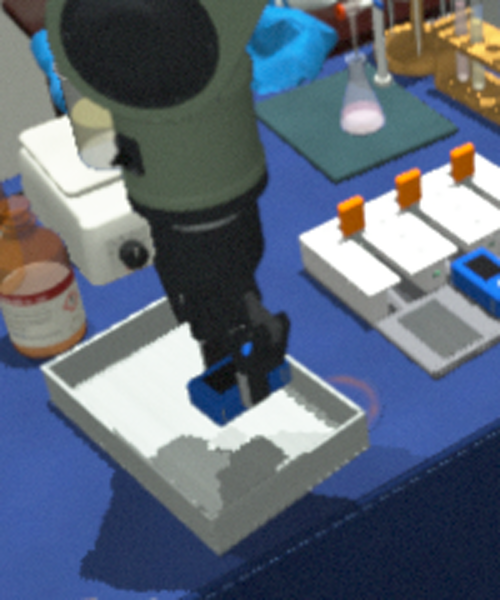

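The cassette is over the tray's robot-side part, and the tray has not moved. I lower it, release and lift.

Emit:
carry_out(
  rows=[
    [[0,0,0.025,0],[0,0,0.05,0],[0,0,0.066,0],[0,0,0.07,0],[0,0,0.07,0],[0,0,0.07,0]],
  ],
)

```text
clock: 11.23
position: [0.4391, 0.3308, 0.0145]
tool_rot: [3.141, -0.0, 1.726]
force: [0.3, -0.3, -0.6]
grip_width: 0.0393
finger_force: 30.7
```

Emit:
carry_out(
  rows=[
    [[0,0,0,0],[0,0,0,0],[0,0,0,0],[0,0,-0.03,0],[0,0,-0.07,0],[0,0,-0.11,0],[0,0,-0.12,0]],
  ],
  grip=0.05,
)

```text
clock: 11.82
position: [0.4403, 0.3318, 0.1392]
tool_rot: [3.136, -0.004, 1.727]
force: [0.9, 1.2, 0.1]
grip_width: 0.0498
finger_force: 0.0
```

Emit:
carry_out(
  rows=[
    [[-0.025,0,0,7],[-0.05,0,0,14],[-0.075,0,0,21],[-0.1,0,0,28],[-0.125,0,0,35],[-0.15,0,0,42],[-0.175,0,0,49],[-0.2,0,0,56],[-0.225,0,0,63],[-0.25,0,0.01,70],[-0.274,-0.001,0.03,77],[-0.274,-0.001,0.05,84]],
  ],
  grip=0.054,
)

```text
clock: 12.82
position: [0.4815, 0.0552, 0.0838]
tool_rot: [3.14, -0.002, 0.251]
force: [0.6, -1.1, 0.1]
grip_width: 0.054
finger_force: 0.0
```

Emit:
carry_out(
  rows=[
    [[0,0,0,7],[0,0,0,12],[0,0,0,12],[0,0,0,12]],
  ],
)

```text
clock: 13.15
position: [0.4807, 0.0599, 0.0836]
tool_rot: [-3.142, -0.001, 0.056]
force: [0.5, 0.4, 0.4]
grip_width: 0.054
finger_force: 0.0
```

```bash
cat > cas.py <<'E'
from h import *
w=bot.grab_frame("wrist");o=bot.observe();print(o["position"],o["tool_rot"])
sub=w["pixels"].astype(int);m=((sub[...,2]>110)&(sub[...,2]-sub[...,0]>90)).astype(np.uint8)
m=cv2.morphologyEx(m,cv2.MORPH_CLOSE,np.ones((5,5)))
for c in cv2.findContours(m,0,2)[0]:
    if cv2.contourArea(c)<800: continue
    pts=np.array([at_z(w,x,.032)[:2] for x in c[:,0].astype(float)],np.float32)
    print(cv2.boundingRect(c),cv2.minAreaRect(pts*1000))
E
python3 cas.py
```

```text
[0.48065506 0.05990094 0.08363835] [-3.14132428e+00 -5.69679025e-04  5.60574389e-02]
(306, 292, 51, 32) ((458.09161376953125, 52.92241287231445), (18.228363037109375, 27.147680282592773), 3.2303552627563477)
(409, 199, 82, 125) ((486.3815612792969, -5.593914031982422), (68.33686065673828, 38.608211517333984), 2.981236457824707)
(286, 199, 75, 50) ((504.0293273925781, 59.914268493652344), (25.441299438476562, 37.092403411865234), 3.241530656814575)
```

Emit:
carry_out(
  rows=[
    [[0.002,0,0.025,0],[0.002,0,0.05,0],[0.002,0,0.065,0],[0.002,0,0.072,0],[0.002,0,0.072,0]],
  ],
)

```text
clock: 13.62
position: [0.482, 0.0596, 0.0105]
tool_rot: [-3.142, 0.002, 0.054]
force: [-0.3, 0.7, 0.5]
grip_width: 0.0541
finger_force: 0.0
```

Emit:
carry_out(
  rows=[
    [[0,0,0,0],[0,0,0,0],[0,0,0,0],[0,0,0,0],[0,0,-0.02,0],[0,0,-0.05,0],[0,0,-0.08,0],[0,0,-0.1,0]],
  ],
  grip=0.03,
)

```text
clock: 14.28
position: [0.483, 0.0598, 0.1139]
tool_rot: [-3.141, -0.002, 0.052]
force: [0.1, 0.3, -0.2]
grip_width: 0.0396
finger_force: 30.6
```

Emit:
carry_out(
  rows=[
    [[0,-0.025,0,-7],[0,-0.05,0,-14],[0.01,-0.075,0,-21],[0.01,-0.1,0,-28],[0.02,-0.125,0,-35],[0.02,-0.15,0,-42],[0.03,-0.175,0,-49],[0.03,-0.2,0,-56],[0.037,-0.225,0,-63],[0.037,-0.25,0,-70],[0.037,-0.2785,0,-77],[0.037,-0.2785,0,-84]],
  ],
)

```text
clock: 15.28
position: [0.5034, 0.3458, 0.1117]
tool_rot: [3.141, -0.003, 1.53]
force: [-0.6, -0.4, -0.6]
grip_width: 0.0392
finger_force: 30.6
```

Emit:
carry_out(
  rows=[
    [[0,0,0.02,-7],[0,0,0.03,-12],[0,0,0.03,-12],[0,0,0.03,-12]],
  ],
)

```text
clock: 15.62
position: [0.5048, 0.3395, 0.0814]
tool_rot: [-3.141, 0.0, 1.725]
force: [0.8, 0.5, -0.4]
grip_width: 0.0397
finger_force: 30.6
```

```bash
python3 - <<'E'
from h import *
w=bot.grab_frame("scene")
for l,z in (("tray",0),("cassette_1_center",.02)):
  for d in bot.spot_point(w,l)[:4]: print(l,round(d["conf"],2),np.round(d["position"]),np.round(at_z(w,d["position"],z),3))
E
```

```text
tray 0.95 [205. 328.] [0.502 0.332 0.   ]
tray 0.46 [304. 267.] [0.535 0.053 0.   ]
cassette_1_center 0.76 [221. 341.] [0.43  0.331 0.02 ]
cassette_1_center 0.56 [307. 271.] [0.499 0.07  0.02 ]
```

Emit:
carry_out(
  rows=[
    [[0,0,0.025,0],[0,0,0.05,0],[0,0,0.066,0],[0,0,0.071,0],[0,0,0.071,0],[0,0,0.071,0]],
  ],
)

```text
clock: 16.27
position: [0.5053, 0.3401, 0.0113]
tool_rot: [3.141, -0.0, 1.727]
force: [-0.3, 0.2, -0.1]
grip_width: 0.0394
finger_force: 30.7
```

Emit:
carry_out(
  rows=[
    [[0,0,0,0],[0,0,0,0],[0,0,0,0],[0,0,-0.03,0],[0,0,-0.07,0],[0,0,-0.11,0],[0,0,-0.12,0]],
  ],
  grip=0.05,
)

```text
clock: 16.85
position: [0.5069, 0.3412, 0.1366]
tool_rot: [3.135, -0.004, 1.727]
force: [1.1, -0.4, 0.9]
grip_width: 0.0504
finger_force: 0.0
```

Emit:
carry_out(
  rows=[
    [[-0.03,-0.005,0,7],[-0.06,-0.01,0,14],[-0.09,-0.02,0,21],[-0.12,-0.03,0,28],[-0.15,-0.035,0,35],[-0.18,-0.04,0,42],[-0.21,-0.045,0,49],[-0.24,-0.055,0,56],[-0.27,-0.06,0,63],[-0.3,-0.07,0,70],[-0.338,-0.075,0.02,77],[-0.338,-0.075,0.05,84]],
  ],
  grip=0.054,
)

```text
clock: 17.85
position: [0.4853, -0.0121, 0.0825]
tool_rot: [3.138, -0.006, 0.249]
force: [2.0, -0.7, 0.1]
grip_width: 0.0542
finger_force: 0.0
```

Emit:
carry_out(
  rows=[
    [[0,0,0,7],[0,0,0,12],[0,0,0,12],[0,0,0,12]],
  ],
)

```text
clock: 18.18
position: [0.4839, -0.0056, 0.0806]
tool_rot: [3.142, -0.001, 0.056]
force: [0.1, 0.1, 0.3]
grip_width: 0.0541
finger_force: 0.0
```

```bash
python3 cas.py
```

```text
[ 0.48391873 -0.00550737  0.08065669] [-3.14146258e+00 -7.46163521e-04  5.62670426e-02]
(307, 293, 52, 33) ((461.9417724609375, -13.091259956359863), (18.567533493041992, 27.050382614135742), 3.2397866249084473)
(287, 199, 75, 52) ((507.7326965332031, -5.965627670288086), (25.571863174438477, 37.04928207397461), 1.6123088598251343)
```

Emit:
carry_out(
  rows=[
    [[0.002,0,0.025,0],[0.002,0,0.05,0],[0.002,0,0.063,0],[0.002,0,0.069,0],[0.002,0,0.069,0]],
  ],
)

```text
clock: 18.65
position: [0.4853, -0.0057, 0.0107]
tool_rot: [-3.141, 0.001, 0.054]
force: [-1.0, 0.4, -0.3]
grip_width: 0.054
finger_force: 0.0
```

Emit:
carry_out(
  rows=[
    [[0,0,0,0],[0,0,0,0],[0,0,0,0],[0,0,0,0],[0,0,-0.02,0],[0,0,-0.05,0],[0,0,-0.08,0],[0,0,-0.1,0]],
  ],
  grip=0.03,
)

```text
clock: 19.32
position: [0.4862, -0.0057, 0.114]
tool_rot: [-3.141, -0.002, 0.052]
force: [1.1, -0.5, -0.0]
grip_width: 0.0393
finger_force: 30.6
```

Emit:
carry_out(
  rows=[
    [[0,-0.03,0,-7],[0.01,-0.06,0,-14],[0.02,-0.09,0,-21],[0.03,-0.12,0,-28],[0.04,-0.15,0,-35],[0.05,-0.18,0,-42],[0.06,-0.21,0,-49],[0.07,-0.24,0,-56],[0.08,-0.27,0,-63],[0.09,-0.3,0,-70],[0.1025,-0.33,0,-77],[0.1025,-0.351,0,-84]],
  ],
)

```text
clock: 20.32
position: [0.5709, 0.353, 0.1119]
tool_rot: [3.14, -0.001, 1.525]
force: [0.1, 0.2, -1.0]
grip_width: 0.0393
finger_force: 30.6
```

Emit:
carry_out(
  rows=[
    [[0,0,0.02,-7],[0,0,0.03,-12],[0,0,0.03,-12],[0,0,0.03,-12]],
  ],
)

```text
clock: 20.65
position: [0.5697, 0.3498, 0.0814]
tool_rot: [-3.141, 0.0, 1.725]
force: [-0.3, 0.6, -0.7]
grip_width: 0.0393
finger_force: 30.6
```

```bash
python3 - <<'E'
from h import *
w=bot.grab_frame("scene")
for l,z in (("tray",0),("cassette_1_center",.02)):
  for d in bot.spot_point(w,l)[:4]: print(l,round(d["conf"],2),np.round(d["position"]),np.round(at_z(w,d["position"],z),3))
E
```

```text
tray 0.7 [202. 327.] [ 0.508  0.336 -0.   ]
cassette_1_center 0.63 [219. 338.] [0.44 0.33 0.02]
```

Emit:
carry_out(
  rows=[
    [[0,0,0.025,0],[0,0,0.05,0],[0,0,0.066,0],[0,0,0.071,0],[0,0,0.071,0],[0,0,0.071,0]],
  ],
)

```text
clock: 21.3
position: [0.5702, 0.3505, 0.0115]
tool_rot: [3.14, -0.0, 1.727]
force: [-0.2, 0.7, 0.2]
grip_width: 0.0394
finger_force: 30.6
```

Emit:
carry_out(
  rows=[
    [[0,0,0,0],[0,0,0,0],[0,0,0,0],[0,0,-0.03,0],[0,0,-0.07,0],[0,0,-0.11,0],[0,0,-0.15,0],[-0.03,0,-0.17,0],[-0.06,-0.01,-0.17,0],[-0.1,-0.02,-0.17,0],[-0.12,-0.03,-0.17,0],[-0.12,-0.03,-0.17,0]],
  ],
  grip=0.05,
)

```text
clock: 22.3
position: [0.5588, 0.2212, 0.1812]
tool_rot: [3.141, 0.002, 1.722]
force: [-0.2, 0.3, 0.6]
grip_width: 0.0499
finger_force: 0.0
```

```bash
python3 - <<'E'
from h import *
w=bot.grab_frame("wrist");save(w,"w2");print(bot.observe()["position"])
E
```

```text
[0.55909035 0.2242692  0.18128599]
```

View pics/w2.png

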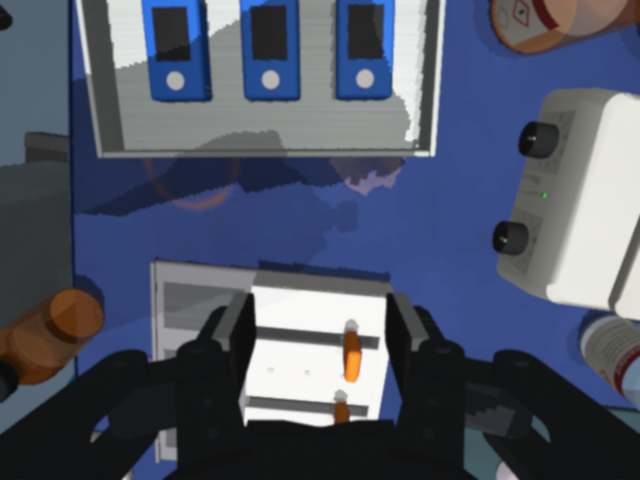

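All three cassettes stand in the tray, at (178,50), (270,50), (365,50). Next, the dock and lever.

Emit:
carry_out(
  rows=[
    [[-0.03,-0.005,-0.03,0],[-0.07,-0.01,-0.06,0],[-0.11,-0.02,-0.09,0],[-0.15,-0.03,-0.12,3],[-0.19,-0.04,-0.12,9],[-0.23,-0.05,-0.12,9],[-0.27,-0.06,-0.12,9],[-0.31,-0.07,-0.12,9],[-0.35,-0.075,-0.12,9],[-0.39,-0.08,-0.12,9],[-0.416,-0.086,-0.12,9],[-0.416,-0.086,-0.12,9]],
  ],
  grip=0.0,
)

```text
clock: 23.35
position: [0.5381, -0.2043, 0.3006]
tool_rot: [3.141, 0.003, 1.564]
force: [-0.1, -0.7, 0.3]
grip_width: 0.0001
finger_force: 0.0
```

Emit:
carry_out(
  rows=[
    [[0,0,0,0],[0,0,0,0],[0,0,0,0]],
  ],
)

```text
clock: 23.6
position: [0.5395, -0.1958, 0.3004]
tool_rot: [3.141, -0.001, 1.573]
force: [0.5, 0.8, 0.1]
grip_width: 0.0004
finger_force: 0.0
```

```bash
python3 - <<'E'
from h import *
w=bot.grab_frame("wrist");save(w,"w3",None,1.25);print(bot.observe()["position"],bot.observe()["tool_rot"])
for l,z in (("dock",0),("dock_floor",.008),("lever_hinge",.0705),("lever_knob",.0925),("heater",0),("fresh_pack_center",.065),("beaker",0)):
  for d in bot.spot_point(w,l)[:3]: print(l,round(d["conf"],2),np.round(d["position"]),np.round(at_z(w,d["position"],z),4))
E
```

```text
[ 0.5394821  -0.19577654  0.30044455] [ 3.14124994e+00 -4.18650909e-04  1.57294704e+00]
dock 0.59 [309. 148.] [ 0.5283 -0.1456  0.    ]
dock 0.42 [310. 149.] [ 0.5285 -0.1471  0.    ]
dock_floor 0.91 [309. 150.] [ 0.5283 -0.1473  0.008 ]
lever_hinge 0.7 [346. 162.] [ 0.5645 -0.1548  0.0705]
lever_knob 0.6 [277. 205.] [ 0.5015 -0.1921  0.0925]
fresh_pack_center 0.83 [322. 392.] [ 0.5425 -0.409   0.065 ]
beaker 0.78 [430. 234.] [ 0.6685 -0.2419  0.    ]
```

View pics/w3.png

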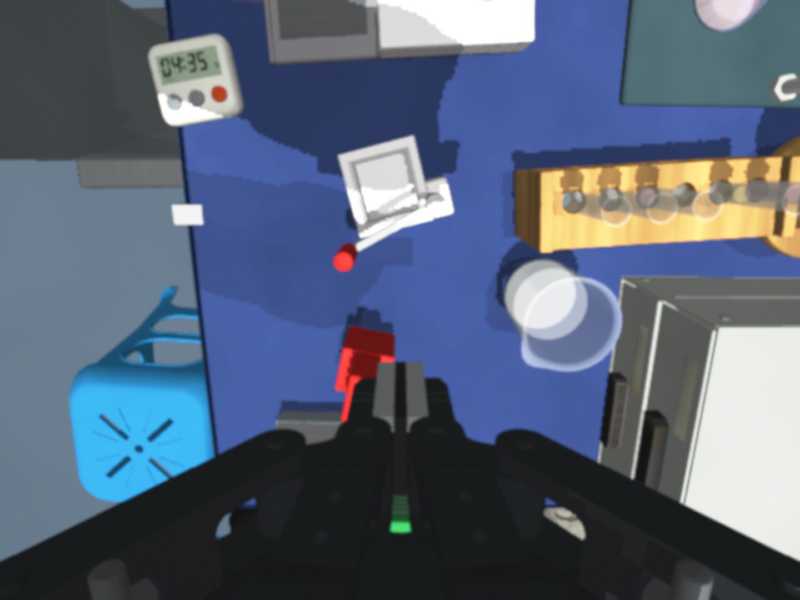

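Picture (scaled 1.25): dock centre (386,187), red knob (344,258), hinge (432,202), beaker (560,315). The red look-alike is at (365,360) beside the heater and must not be touched.

```bash
python3 - <<'E'
from h import *
w=bot.grab_frame("wrist");p=w["pixels"].astype(int)
m=((p[...,0]>110)&(p[...,1]<60)&(p[...,2]<60)).astype(np.uint8)
for c in cv2.findContours(m,0,2)[0]:
    if cv2.contourArea(c)<60: continue
    r=cv2.boundingRect(c);print(r,[np.round(at_z(w,(r[0]+r[2]/2,r[1]),z),3) for z in (0,.06,.11)])
k=at_z(w,(344/1.25,258/1.25),.105);print("knob",k)
q=[(338,153),(413,136),(430,208),(354,218)]
for x in q: print(np.round(at_z(w,np.array(x)/1.25,.033),4))
E
```

```text
(275, 275, 40, 63) [array([ 0.51 , -0.295,  0.   ]), array([ 0.514, -0.272,  0.06 ]), array([ 0.517, -0.253,  0.11 ])]
knob [ 0.50058157 -0.19196591  0.105     ]
[ 0.4899 -0.1206  0.033 ]
[ 0.5497 -0.1076  0.033 ]
[ 0.5641 -0.1639  0.033 ]
[ 0.5015 -0.1721  0.033 ]
```

Emit:
carry_out(
  rows=[
    [[0.02,-0.03,0.03,0],[0.036,-0.0565,0.07,0],[0.036,-0.0565,0.11,0],[0.036,-0.0565,0.15,0],[0.036,-0.0565,0.18,0],[0.036,-0.0565,0.205,0],[0.036,-0.0565,0.213,0],[0.036,-0.0565,0.213,0]],
  ],
)

```text
clock: 24.72
position: [0.4816, -0.1611, 0.086]
tool_rot: [-3.139, -0.001, 1.571]
force: [0.1, -0.2, 0.3]
grip_width: -0.0002
finger_force: 0.0
```

Emit:
carry_out(
  rows=[
    [[-0.022,0.011,0,0],[-0.034,0.017,0,0],[-0.043,0.023,0,0],[-0.05,0.029,0,0],[-0.056,0.037,0,0],[-0.062,0.045,0,0],[-0.066,0.054,0,0],[-0.069,0.0635,0,0],[-0.071,0.072,0,0],[-0.071,0.075,0,0],[-0.071,0.075,0,0]],
  ],
)

```text
clock: 25.63
position: [0.5577, -0.2324, 0.0876]
tool_rot: [-3.142, 0.0, 1.571]
force: [-0.8, -0.2, 0.0]
grip_width: 0.0002
finger_force: 0.0
```

Emit:
carry_out(
  rows=[
    [[0,-0.02,0,0],[0,-0.02,-0.04,0],[0.01,-0.02,-0.08,0],[0.02,-0.01,-0.12,0],[0.03,0,-0.16,0],[0.03,0,-0.16,0],[0.03,0,-0.16,0]],
  ],
)

```text
clock: 26.22
position: [0.5587, -0.2016, 0.25]
tool_rot: [3.137, 0.001, 1.572]
force: [-0.7, -0.4, -0.9]
grip_width: -0.0
finger_force: 0.0
```

```bash
python3 - <<'E'
from h import *
w=bot.grab_frame("wrist");save(w,"w4",(160,60,480,300),2.5);print(bot.observe()["position"],bot.observe()["tool_rot"])
for l,z in (("dock_floor",.008),("lever_hinge",.0705),("lever_knob",.0925)):
  for d in bot.spot_point(w,l)[:2]: print(l,round(d["conf"],2),np.round(d["position"]),np.round(at_z(w,d["position"],z),4))
E
```

```text
[ 0.55757568 -0.20197703  0.24811951] [3.14002232e+00 4.17258931e-04 1.57141917e+00]
lever_hinge 0.94 [326. 159.] [ 0.5645 -0.1549  0.0705]
```

View pics/w4.png

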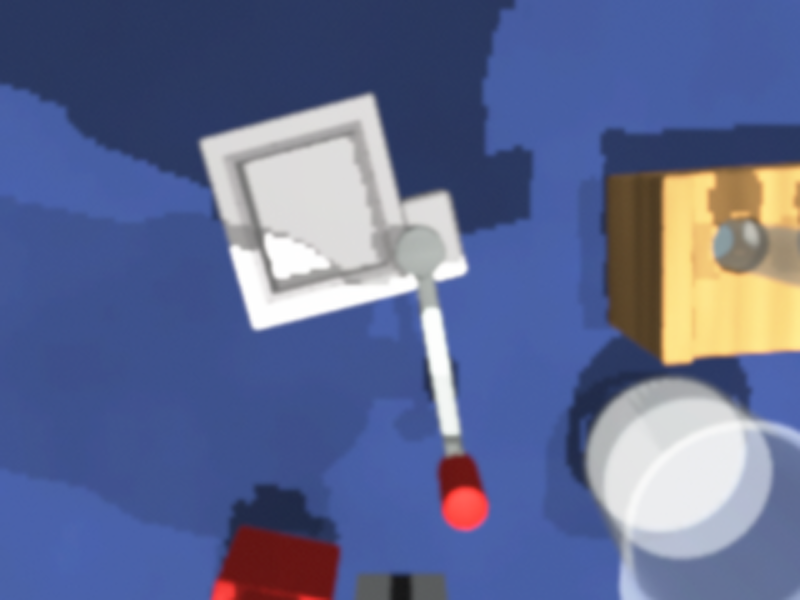

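The lever is now wide open, knob at about (465,505) of the crop. Dock corners in the crop: (200,140), (373,95), (257,330).

```bash
python3 - <<'E'
from h import *
w=bot.grab_frame("wrist");f=lambda x,z:at_z(w,(160+x[0]/2.5,60+x[1]/2.5),z)
TL,TR,BL=[f(x,.033) for x in [(200,140),(373,95),(257,330)]]
print(TL,TR,BL,np.linalg.norm(TR-TL),np.linalg.norm(BL-TL));c=(TR+BL)/2
d=TR-TL;e=TL-BL;print("centre",c,np.degrees([np.arctan2(d[1],d[0]),np.arctan2(-e[0],e[1])]))
t=[f(x,.033) for x in [(224,156),(358,122),(270,294)]];print("pocket",(t[1]+t[2])/2,np.linalg.norm(t[1]-t[0]),np.linalg.norm(t[2]-t[0]))
fl=[f(x,.008) for x in [(242,163),(350,134),(274,290),(382,262)]];print("floor",np.mean(fl,0))
print("knob top",f((465,508),.114),"hinge",f((419,247),.08))
E
```

```text
[ 0.48758529 -0.12140836  0.033     ] [ 0.54745316 -0.1067734   0.033     ] [ 0.50488429 -0.1874089   0.033     ] 0.061630706304764256 0.06822995535188849
centre [ 0.52616873 -0.14709115  0.033     ] [13.73680503 14.68706705]
pocket [ 0.52614425 -0.14500362  0.033     ] 0.04790888338968492 0.049794352337549794
floor [ 0.52355868 -0.14708838  0.008     ]
knob top [ 0.57598831 -0.22764647  0.114     ] hinge [ 0.5626181  -0.15460885  0.08      ]
```

Emit:
carry_out(
  rows=[
    [[-0.03,0,-0.03,0],[-0.07,-0.01,-0.06,0],[-0.11,-0.02,-0.06,0],[-0.15,-0.03,-0.06,0],[-0.19,-0.03,-0.06,0],[-0.23,-0.03,-0.06,0],[-0.26,-0.03,-0.06,0],[-0.26,-0.03,-0.06,0],[-0.26,-0.03,-0.06,0]],
  ],
  grip=0.05,
)

```text
clock: 27.22
position: [0.526, -0.4643, 0.3053]
tool_rot: [-3.139, -0.001, 1.567]
force: [0.3, 1.4, -1.3]
grip_width: 0.0504
finger_force: 0.0
```

```bash
python3 - <<'E'
from h import *
w=bot.grab_frame("wrist");save(w,"w5",(160,120,480,360),2.5);print(bot.observe()["position"],bot.observe()["tool_rot"])
for l,z in (("heater",0),("fresh_pack_center",.065),("spare_pack_center",.065)):
  for d in bot.spot_point(w,l)[:3]: print(l,round(d["conf"],2),np.round(d["position"]),np.round(at_z(w,d["position"],z),4))
p=w["pixels"].astype(int)
m=((p[...,1]>90)&(p[...,1]-p[...,0]>50)&(p[...,1]-p[...,2]>40)).astype(np.uint8)
for c in cv2.findContours(m,0,2)[0]:
    if cv2.contourArea(c)<100: continue
    pts=np.array([at_z(w,x,.12)[:2] for x in c[:,0].astype(float)],np.float32)
    print(cv2.boundingRect(c),cv2.minAreaRect(pts*1000))
E
```

```text
[ 0.5268289  -0.46260912  0.30579432] [-3.13996228e+00 -1.40125171e-03  1.56959923e+00]
heater 0.72 [299. 139.] [ 0.503  -0.4047  0.    ]
fresh_pack_center 0.55 [339. 144.] [ 0.5443 -0.4075  0.065 ]
spare_pack_center 0.92 [258. 146.] [ 0.467  -0.4097  0.065 ]
spare_pack_center 0.78 [301.  20.] [ 0.5097 -0.3012  0.065 ]
(463, 428, 22, 48) ((683.38720703125, -712.9635620117188), (21.445871353149414, 62.10509490966797), 6.0747222900390625)
(355, 326, 46, 102) ((577.005126953125, -626.9644165039062), (42.586856842041016, 116.38972473144531), 13.22594165802002)
(232, 209, 87, 16) ((487.0396423339844, -461.69659423828125), (74.30602264404297, 12.543167114257812), 7.99910831451416)
(319, 133, 49, 27) ((544.694580078125, -407.6836242675781), (20.506114959716797, 38.407997131347656), 87.8808822631836)
```

View pics/w5.png

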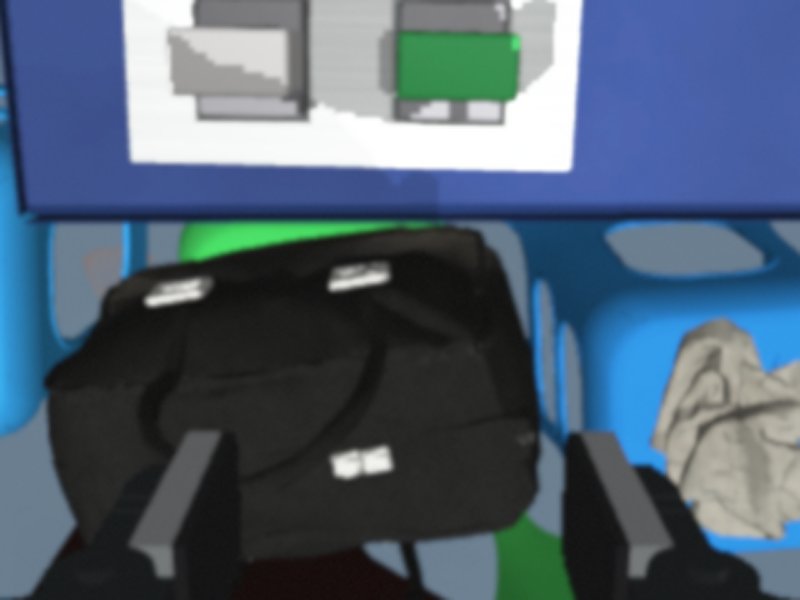

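Candidates: green top at (458,65) of the crop, white top at (230,62), and the red look-alike outside at the dock side. Only the green one fits the fresh pack, and this enlarged crop confirms it. I approach it.

Emit:
carry_out(
  rows=[
    [[0.03,0.01,0,7],[0.055,0.018,0.02,14],[0.055,0.018,0.04,21],[0.055,0.018,0.06,28],[0.055,0.018,0.08,35],[0.055,0.018,0.1,42],[0.055,0.018,0.12,49],[0.055,0.018,0.13,56],[0.055,0.018,0.13,63],[0.055,0.018,0.13,70],[0.055,0.018,0.13,77],[0.055,0.018,0.13,84]],
  ],
  grip=0.045,
)

```text
clock: 28.42
position: [0.5459, -0.4062, 0.1776]
tool_rot: [-3.141, -0.001, 0.1]
force: [0.0, 0.5, 0.6]
grip_width: 0.0452
finger_force: 0.0
```

Emit:
carry_out(
  rows=[
    [[0,0,0,7],[0,0,0,8],[0,0,0,8],[0,0,0,8]],
  ],
)

```text
clock: 28.75
position: [0.5457, -0.4067, 0.1774]
tool_rot: [-3.141, -0.0, -0.03]
force: [-0.5, 0.4, 0.6]
grip_width: 0.0453
finger_force: 0.0
```

```bash
python3 - <<'E'
from h import *
w=bot.grab_frame("wrist");o=bot.observe();print(o["position"],o["tool_rot"],o["qpos"][6])
p=w["pixels"].astype(int)
m=((p[...,1]>80)&(p[...,1]-p[...,0]>50)&(p[...,1]-p[...,2]>40)).astype(np.uint8)
for c in cv2.findContours(m,0,2)[0]:
    if cv2.contourArea(c)<600: continue
    pts=np.array([at_z(w,x,.12)[:2] for x in c[:,0].astype(float)],np.float32)
    print(cv2.boundingRect(c),cv2.minAreaRect(pts*1000))
E
```

```text
[ 0.54557281 -0.40693888  0.1774359 ] [-3.14140832e+00 -1.75135984e-04 -3.08659233e-02] -0.792675240326005
(304, 228, 40, 71) ((545.5446166992188, -408.2794494628906), (20.628339767456055, 39.63398742675781), 88.33700561523438)
(540, 47, 100, 71) ((634.158935546875, -540.4956665039062), (30.97477149963379, 50.34741973876953), 1.678336501121521)
```

Emit:
carry_out(
  rows=[
    [[0,0.001,0.03,0],[0,0.001,0.06,0],[0,0.001,0.085,0],[0,0.001,0.1,0],[0,0.001,0.1,0],[0,0.001,0.1,0]],
  ],
)

```text
clock: 29.3
position: [0.5453, -0.4086, 0.0776]
tool_rot: [-3.142, 0.0, -0.034]
force: [1.1, 0.3, 0.5]
grip_width: 0.0451
finger_force: 0.0
```

Emit:
carry_out(
  rows=[
    [[0,0,0,0],[0,0,0,0],[0,0,0,0],[0,0,0,0],[0,0,0,0],[0,0,0,0]],
  ],
  grip=0.01,
  grip_force=40,
)

```text
clock: 29.8
position: [0.5461, -0.409, 0.0791]
tool_rot: [3.14, -0.002, -0.035]
force: [-0.5, 0.1, 7.9]
grip_width: 0.0216
finger_force: 42.7
```

Emit:
carry_out(
  rows=[
    [[0,0,-0.01,0],[0,0,-0.03,0],[0,0,-0.05,0],[0,0,-0.07,0],[0,0,-0.09,0],[0,0,-0.11,0],[0,0,-0.13,0],[0,0,-0.14,0],[0,0,-0.14,0]],
  ],
)

```text
clock: 30.55
position: [0.5461, -0.409, 0.2203]
tool_rot: [3.14, -0.003, -0.035]
force: [0.5, -0.6, -1.8]
grip_width: 0.0216
finger_force: 41.6
```

Emit:
carry_out(
  rows=[
    [[0,-0.03,0,0],[-0.005,-0.06,0,-4],[-0.01,-0.09,0,-8],[-0.015,-0.12,0,-12],[-0.02,-0.15,0,-16],[-0.025,-0.18,0,-16.2],[-0.029,-0.21,0,-16.2],[-0.029,-0.235,0,-16.2],[-0.029,-0.255,0,-16.2],[-0.029,-0.262,0,-16.2],[-0.029,-0.262,0,-16.2],[-0.029,-0.262,0,-16.2]],
  ],
)

```text
clock: 31.55
position: [0.5253, -0.146, 0.217]
tool_rot: [3.141, 0.001, 0.248]
force: [-0.3, -0.7, -1.4]
grip_width: 0.0212
finger_force: 41.6
```

```bash
python3 - <<'E'
from h import *
w=bot.grab_frame("scene");save(w,"s4",(310,130,470,260),5);o=bot.observe();print(o["position"],o["tool_rot"])
s=bot.grab_frame("side")
for n,p in (("a",w),("b",s)):
  for l in ("fresh_pack_center","dock_floor"):
    for d in bot.spot_point(p,l)[:2]: print(n,l,round(d["conf"],2),np.round(d["position"],1),"pred",np.round(proj(p,(o["position"][0],o["position"][1],o["position"][2]-.013)) if l[0]=="f" else proj(p,(.5262,-.1465,.008)),1))
E
```

```text
[ 0.52528712 -0.14658384  0.21703568] [3.14118011e+00 5.60135910e-04 2.46949214e-01]
a fresh_pack_center 0.78 [375.8 165.5] pred [372.2 166.5]
a fresh_pack_center 0.55 [179.2 312.9] pred [372.2 166.5]
a dock_floor 0.74 [369. 236.] pred [369.3 235.1]
b fresh_pack_center 0.94 [311.1 214.3] pred [313.2 213.4]
b dock_floor 0.95 [316.1 289.6] pred [314.1 289.9]
b dock_floor 0.66 [329.7 269. ] pred [314.1 289.9]
```

View pics/s4.png

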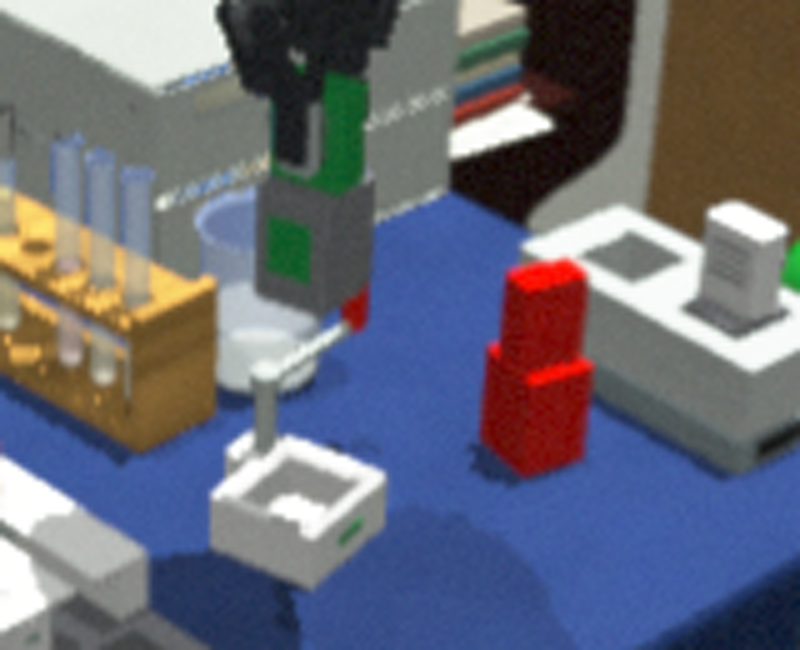

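The pack hangs upright in the grip over the dock pocket, the white pack is still in its well, and the lever is open. I lower it.

Emit:
carry_out(
  rows=[
    [[0.001,0,0.03,0],[0.001,0,0.06,0],[0.001,0,0.085,0],[0.001,0,0.1,0],[0.001,0,0.107,0],[0.001,0,0.107,0],[0.001,0,0.107,0]],
  ],
)

```text
clock: 32.43
position: [0.5267, -0.1456, 0.1108]
tool_rot: [3.141, -0.0, 0.247]
force: [0.5, 0.2, -1.9]
grip_width: 0.0215
finger_force: 41.5
```

Emit:
carry_out(
  rows=[
    [[0,0,0.005,0],[0,0,0.01,0],[0,0,0.013,0],[0,0,0.013,0]],
  ],
)

```text
clock: 32.77
position: [0.5271, -0.1451, 0.0972]
tool_rot: [3.141, -0.001, 0.248]
force: [2.7, -0.0, -4.1]
grip_width: 0.0214
finger_force: 41.3
```

Emit:
carry_out(
  rows=[
    [[0,0,0.005,0],[0,0,0.01,0],[0,0,0.014,0],[0,0,0.014,0]],
  ],
)

```text
clock: 33.1
position: [0.5268, -0.1451, 0.0825]
tool_rot: [3.142, -0.0, 0.248]
force: [4.4, 1.0, -3.3]
grip_width: 0.0215
finger_force: 41.1
```

Emit:
carry_out(
  rows=[
    [[0,0,0.003,0],[0,0,0.006,0],[0,0,0.006,0]],
  ],
)

```text
clock: 33.35
position: [0.5268, -0.1452, 0.0771]
tool_rot: [3.142, -0.0, 0.248]
force: [5.5, 2.0, 3.2]
grip_width: 0.0217
finger_force: 42.2
```

Emit:
carry_out(
  rows=[
    [[0,0,0.002,0],[0,0,0.002,0]],
  ],
)

```text
clock: 33.52
position: [0.5275, -0.145, 0.0764]
tool_rot: [3.142, -0.002, 0.248]
force: [0.4, 5.6, 28.3]
grip_width: 0.0215
finger_force: 45.5
```

Emit:
carry_out(
  rows=[
    [[0,0,0,0],[0,0,0,0],[0,0,0,0],[0,0,-0.03,0],[0,0,-0.07,0],[0,0,-0.11,0],[0,0,-0.13,0],[0,0,-0.13,0]],
  ],
  grip=0.045,
)

```text
clock: 34.18
position: [0.5279, -0.1459, 0.2093]
tool_rot: [3.14, -0.005, 0.247]
force: [1.0, -0.5, 0.1]
grip_width: 0.0451
finger_force: 0.0
```

```bash
python3 - <<'E'
from h import *
w=bot.grab_frame("side");a=bot.grab_frame("scene");W=bot.grab_frame("wrist");o=bot.observe();print(o["position"],o["tool_rot"])
X,_=tri([ray(p,bot.spot_point(p,"fresh_pack_center")[0]["position"]) for p in (w,a)]);print("pack",X,_)
p=W["pixels"].astype(int)
m=((p[...,1]>80)&(p[...,1]-p[...,0]>50)&(p[...,1]-p[...,2]>40)).astype(np.uint8)
for c in cv2.findContours(m,0,2)[0]:
    if cv2.contourArea(c)<600: continue
    pts=np.array([at_z(W,x,.118)[:2] for x in c[:,0].astype(float)],np.float32);print(cv2.minAreaRect(pts*1000))
save(a,"s5",(330,150,430,260),6)
for d in bot.spot_point(W,"lever_knob")[:2]: print(d["conf"],at_z(W,d["position"],.0925))
E
```

```text
[ 0.52599786 -0.14506174  0.2045744 ] [-3.14108851e+00  1.00867281e-03  2.47906458e-01]
pack [ 0.52074517 -0.15134016  0.0699991 ] 0.0024760338012147763
0.61 [ 0.57821362 -0.22863104  0.0925    ]
```

View pics/s5.png

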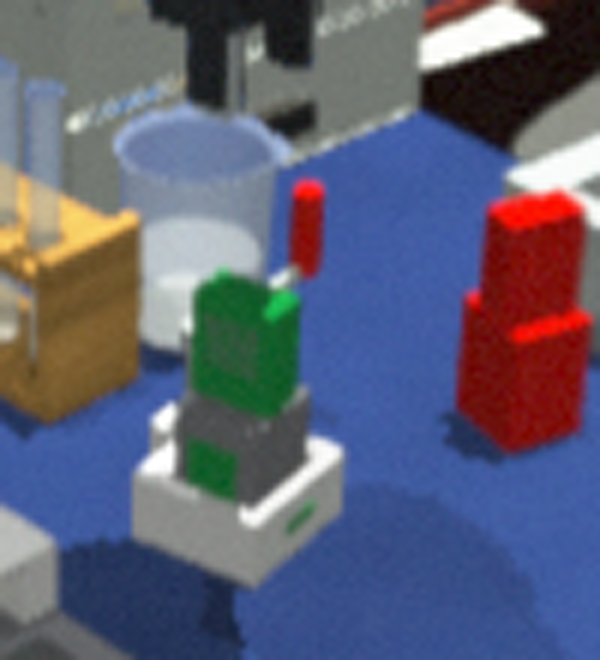

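The pack is seated down in the pocket with its shoulder low and level. Next I swing the lever shut, pushing the knob from its far side with the fingertips kept above the beaker's rim.

Emit:
carry_out(
  rows=[
    [[0.02,0.03,0,0],[0.04,0.065,0,0],[0.058,0.096,0,0],[0.058,0.096,0,0],[0.058,0.096,0,0],[0.058,0.096,0.03,0],[0.058,0.096,0.06,0],[0.058,0.096,0.09,0],[0.058,0.096,0.104,0],[0.058,0.096,0.104,0]],
  ],
  grip=0.0,
)

```text
clock: 35.32
position: [0.6039, -0.2224, 0.0976]
tool_rot: [-3.138, 0.005, 0.248]
force: [-0.1, 0.8, -0.3]
grip_width: 0.0003
finger_force: 0.0
```

Emit:
carry_out(
  rows=[
    [[-0.013,0.001,0,0],[-0.025,0.001,0,0],[-0.04,-0.001,0,0],[-0.055,-0.006,0,0],[-0.068,-0.0135,0,0],[-0.0795,-0.0235,0,0],[-0.0885,-0.0355,0,0],[-0.094,-0.046,0,0],[-0.096,-0.051,0,0],[-0.096,-0.051,0,0]],
  ],
)

```text
clock: 36.15
position: [0.5006, -0.1971, 0.1022]
tool_rot: [-3.141, -0.001, 0.249]
force: [0.9, -0.2, 0.2]
grip_width: 0.0001
finger_force: 0.0
```

Emit:
carry_out(
  rows=[
    [[-0.001,-0.003,0,0],[-0.001,-0.006,0,0],[-0.001,-0.006,0,0]],
  ],
)

```text
clock: 36.4
position: [0.4988, -0.193, 0.1016]
tool_rot: [3.14, -0.001, 0.248]
force: [1.3, -4.5, 2.5]
grip_width: 0.0001
finger_force: 2.3
```

Force is building at the end stop, so I push slightly further, then look.

Emit:
carry_out(
  rows=[
    [[0,-0.002,0,0],[0,-0.003,0,0],[0,-0.003,0,0]],
  ],
)

```text
clock: 36.65
position: [0.4985, -0.1922, 0.1019]
tool_rot: [3.138, -0.002, 0.246]
force: [2.2, -14.0, 4.0]
grip_width: -0.0002
finger_force: 7.2
```

Emit:
carry_out(
  rows=[
    [[0,0.02,0,0],[0,0.04,0,0],[0,0.04,-0.04,0],[0,0.04,-0.08,0],[0,0.03,-0.12,0],[0,0.02,-0.16,0],[-0.02,0.02,-0.18,0],[-0.06,0.02,-0.18,0],[-0.06,0.02,-0.18,0],[-0.06,0.02,-0.18,0]],
  ],
)

```text
clock: 37.48
position: [0.4431, -0.2243, 0.2819]
tool_rot: [-3.141, -0.001, 0.246]
force: [1.3, 0.6, -0.3]
grip_width: 0.0002
finger_force: 0.0
```

```bash
python3 - <<'E'
from h import *
W=bot.grab_frame("wrist");save(W,"w6");o=bot.observe();print(o["position"],o["tool_rot"])
for l,z in (("lever_knob",.0925),("lever_hinge",.0705)):
  for d in bot.spot_point(W,l)[:2]: print(l,d["conf"],d["position"],at_z(W,d["position"],z))
E
```

```text
[ 0.44413298 -0.22386469  0.28155961] [-3.14140013e+00 -5.27507805e-04  2.47233485e-01]
lever_knob 0.62 [277.8, 138.8] [ 0.49503273 -0.17534204  0.0925    ]
lever_hinge 0.78 [273.6, 46.2] [ 0.56573956 -0.1536035   0.0705    ]
```

View pics/w6.png

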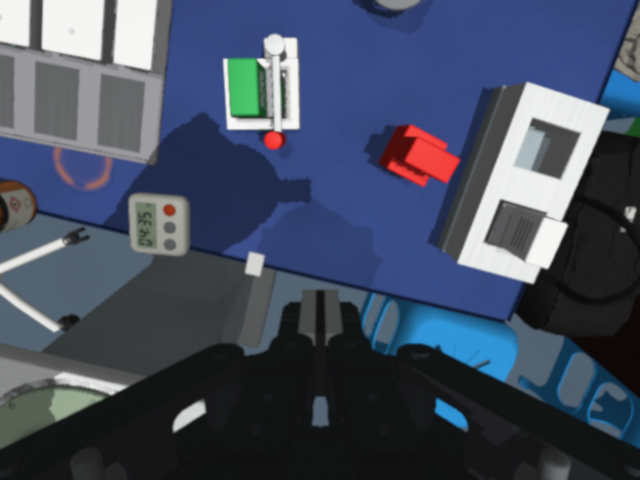

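The lever lies parallel over the pack's shoulder (knob at (274,140)), and the white pack is still in its well at (525,235). One last check of the tray before handing in.

```bash
python3 - <<'E'
from h import *
a=bot.grab_frame("scene");save(a,"s6",(120,210,350,390),3)
E
```

```text
(no output)
```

View pics/s6.png

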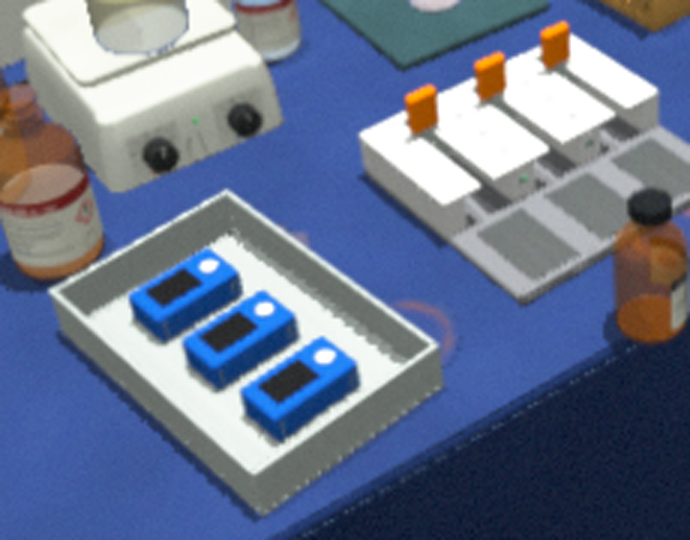

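All three cassettes lie in the tray, at (185,295), (240,338), (300,385) of the crop. All the ejector tabs are back and the bays are empty, so I hand in.

```bash
python3 -c "
from workcell import bot
print(bot.job_done())"
```

```text
the job is handed in; nothing more can be done
None
```

The job is handed in (verdict not shown): the three spent cassettes are in the tray, the green-topped pack is seated in the dock with the lever shut, and the white-topped pack is still in its well.

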